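# Refit the grease filters in the cooker-hood cassette and clip down the retaining bars

### The job

Put every loose grease filter back into the hood cassette, each lying flat with its hole dropped over a locating pin of its own (any pin) and its length square across the cassette along its bay. Only then lay the two retaining bars across them, one in each seat, and push each straight down until both of its snap hooks have clicked over its ends. If something gets knocked or slips, put it right; leave the pepper mill and the jar where they are.

Things in the scene. Friction and masses are not known exactly. Their poses are not given: they have to be found in the camera images.
- cassette: Cooker-hood filter cassette, a flat steel tray fixed to the worktop, 150 mm (x) by 246 mm (y), floor 6 mm and rim 12 mm high. Origin under its centre; y along the row of three bays, parted by thin fences (14 mm high, x -60 to -24, y -87, -29, 29, 87 mm). Pins at x = 42, y = -58, 0, 58 mm; two bar seats along y, at x = -44 and 44 mm (over the pins). A filter that is home has its centre at x = 0, y of its pin, and its x axis along the cassette's.
- pin1 (a point): Tip of the locating pin of the bay at y = -58 mm of the cassette: 12 mm in diameter with a tapered tip (8 mm at the top), standing 10 mm above the cassette floor, its tip 16 mm above the worktop.
- pin2 (a point): Tip of the pin of the middle bay (y = 0), the same as pin1.
- pin3 (a point): Tip of the pin of the bay at y = +58 mm, the same as pin1.
- seat1 (a point): Centre of the bar seat at x = -44 mm, between two black ledges, 18 mm above the worktop, that carry the bar's ends (cassette y 88 to 100 mm either side). Thin cheeks beside each ledge, up to 32 mm above the worktop, leave a 40 mm slot in x for the 30 mm wide bar. The seat is 6 mm above the top of a filter that is home and clear of the pins; a bar seats the same way over an empty bay.
- seat2 (a point): Centre of the like bar seat at x = +44 mm.
- hook1_left (a joint): Bend of the springy snap hook at the +y end of the seat at x = -44 mm: 0 rad at rest, about 0.2 as the bar's end passes, 0 again once clicked over it. Its catch reaches 4 mm over the seated bar, 1.5 mm above its top; a ramp above it slopes outward to 55 mm above the worktop and 10 mm beyond the bar's end, so a bar pushed down spreads the hooks, from an underside height of about 38 mm on; about 8 to 18 N for both.
- hook1_right (a joint): Bend of the springy snap hook at the -y end of the seat at x = -44 mm: 0 rad at rest, about 0.2 as the bar's end passes, 0 again once clicked over it. Its catch reaches 4 mm over the seated bar, 1.5 mm above its top; a ramp above it slopes outward to 55 mm above the worktop and 10 mm beyond the bar's end, so a bar pushed down spreads the hooks, from an underside height of about 38 mm on; about 8 to 18 N for both.
- hook2_left (a joint): Bend of the springy snap hook at the +y end of the seat at x = +44 mm: 0 rad at rest, about 0.2 as the bar's end passes, 0 again once clicked over it. Its catch reaches 4 mm over the seated bar, 1.5 mm above its top; a ramp above it slopes outward to 55 mm above the worktop and 10 mm beyond the bar's end, so a bar pushed down spreads the hooks, from an underside height of about 38 mm on; about 8 to 18 N for both.
- hook2_right (a joint): Bend of the springy snap hook at the -y end of the seat at x = +44 mm: 0 rad at rest, about 0.2 as the bar's end passes, 0 again once clicked over it. Its catch reaches 4 mm over the seated bar, 1.5 mm above its top; a ramp above it slopes outward to 55 mm above the worktop and 10 mm beyond the bar's end, so a bar pushed down spreads the hooks, from an underside height of about 38 mm on; about 8 to 18 N for both.
- leaf1_c (a point): Grease filter 1 (all alike; two or three are present): aluminium plate with dark louvre lines, 120 (x) by 48 (y) by 6 mm, 0.1 to 0.16 kg, with an upright steel grip rib on its middle, 10 mm thick in x, 30 mm long in y, top 40 mm above the underside. This point is its centre, half-way up, 20 mm above its underside, inside the rib; 26 mm above the worktop when home.
- leaf1_hole (a point): Centre of the square 18 mm through hole of filter 1, 42 mm from its centre along +x, half-way through the plate (3 mm above the underside).
- leaf2_c (a point): Grease filter 2 (all alike; two or three are present): aluminium plate with dark louvre lines, 120 (x) by 48 (y) by 6 mm, 0.1 to 0.16 kg, with an upright steel grip rib on its middle, 10 mm thick in x, 30 mm long in y, top 40 mm above the underside. This point is its centre, half-way up, 20 mm above its underside, inside the rib; 26 mm above the worktop when home.
- leaf2_hole (a point): Centre of the square 18 mm through hole of filter 2, 42 mm from its centre along +x, half-way through the plate (3 mm above the underside).
- leaf3_c (a point): Grease filter 3 (all alike; two or three are present): aluminium plate with dark louvre lines, 120 (x) by 48 (y) by 6 mm, 0.1 to 0.16 kg, with an upright steel grip rib on its middle, 10 mm thick in x, 30 mm long in y, top 40 mm above the underside. This point is its centre, half-way up, 20 mm above its underside, inside the rib; 26 mm above the worktop when home.
- leaf3_hole (a point): Centre of the square 18 mm through hole of filter 3, 42 mm from its centre along +x, half-way through the plate (3 mm above the underside).
- bar1_c (a point): Retaining bar 1 (both alike, either fits either seat): a flat steel strip 200 mm long (y), 30 mm wide (x), 8 mm thick, about 0.16 kg, with an upright black grip rib on its middle, 12 mm thick in x, 60 mm long in y, top 44 mm above the underside. The same either way round. This point is its centre, half-way up, 22 mm above the underside; 40 mm above the worktop when seated.
- bar1_end_a (a point): Point in the +y end of the bar, 97 mm from its middle, 4 mm above the underside; 22 mm above the worktop when seated.
- bar1_end_b (a point): The same at the -y end of the bar.
- bar2_c (a point): Retaining bar 2 (both alike, either fits either seat): a flat steel strip 200 mm long (y), 30 mm wide (x), 8 mm thick, about 0.16 kg, with an upright black grip rib on its middle, 12 mm thick in x, 60 mm long in y, top 44 mm above the underside. The same either way round. This point is its centre, half-way up, 22 mm above the underside; 40 mm above the worktop when seated.
- bar2_end_a (a point): Point in the +y end of the bar, 97 mm from its middle, 4 mm above the underside; 22 mm above the worktop when seated.
- bar2_end_b (a point): The same at the -y end of the bar.
- mill: Red pepper mill, 58 mm across, 232 mm tall, standing by; origin under its centre. Not to be moved.
- jar: Glass jar with steel lid, 72 mm across, 120 mm tall, standing by; origin under its centre. Not to be moved.
Not all that is in view belongs to the job. Leave any purple look-alike of the part that bears bar2_c alone. Leave any orange look-alike of the part that bears leaf3_c alone.

How it is judged (in metres and radians):
On the way, in this order (a step that is already met when the one before it is completed fails the run):
1. every filter lies flat in the cassette with its hole over a pin of its own, the bar seats still clear ((horizontal distance between leaf1_hole and pin1 below 0.0055 m or horizontal distance between leaf1_hole and pin2 below 0.0055 m or horizontal distance between leaf1_hole and pin3 below 0.0055 m) and z of each of leaf1_c, leaf2_c, leaf3_c in the frame of cassette below 0.0285 m and angle between each of leaf1_c, leaf2_c, leaf3_c's own z axis and vertical below 0.06 rad and angle between the x axis of each of leaf1_c, leaf2_c, leaf3_c and the x axis of cassette, either way round below 0.14 rad and (horizontal distance between leaf2_hole and pin1 below 0.0055 m or horizontal distance between leaf2_hole and pin2 below 0.0055 m or horizontal distance between leaf2_hole and pin3 below 0.0055 m) and (horizontal distance between leaf3_hole and pin1 below 0.0055 m or horizontal distance between leaf3_hole and pin2 below 0.0055 m or horizontal distance between leaf3_hole and pin3 below 0.0055 m) and horizontal distance between each of bar1_c, bar2_c and seat1 above 0.03 m and horizontal distance between each of bar1_c, bar2_c and seat2 above 0.03 m), for 0.2 s.
2. both bars are down, one in each seat, and all hooks have clicked over their ends ((horizontal distance between bar1_c and seat1 below 0.0085 m or horizontal distance between bar1_c and seat2 below 0.0085 m) and (horizontal distance between bar2_c and seat1 below 0.0085 m or horizontal distance between bar2_c and seat2 below 0.0085 m) and z of each of bar1_end_a, bar1_end_b, bar2_end_a, bar2_end_b in the frame of cassette below 0.0245 m and value of joint each of hook1_left, hook1_right, hook2_left, hook2_right below 0.05 rad), for 0.2 s.
At the end, for the whole second after the job is handed in: Each filter present is flat, within 2.5 mm of fully down, hole within 5.5 mm of a pin, within 8 degrees of square; each bar within 8.5 mm of a seat's middle, both ends within 2.5 mm of fully down; all four hooks upright again (under 0.05 rad) (all of step 2 and (horizontal distance between leaf1_hole and pin1 below 0.0055 m or horizontal distance between leaf1_hole and pin2 below 0.0055 m or horizontal distance between leaf1_hole and pin3 below 0.0055 m) and z of each of leaf1_c, leaf2_c, leaf3_c in the frame of cassette below 0.0285 m and angle between each of leaf1_c, leaf2_c, leaf3_c's own z axis and vertical below 0.06 rad and angle between the x axis of each of leaf1_c, leaf2_c, leaf3_c and the x axis of cassette, either way round below 0.14 rad and (horizontal distance between leaf2_hole and pin1 below 0.0055 m or horizontal distance between leaf2_hole and pin2 below 0.0055 m or horizontal distance between leaf2_hole and pin3 below 0.0055 m) and (horizontal distance between leaf3_hole and pin1 below 0.0055 m or horizontal distance between leaf3_hole and pin2 below 0.0055 m or horizontal distance between leaf3_hole and pin3 below 0.0055 m)); the robot touches nothing.
It fails at once if the pepper mill is moved more than 20 mm (distance of mill from where it was at the start of the episode above 0.02 m).
It fails at once if the jar is moved more than 20 mm (distance of jar from where it was at the start of the episode above 0.02 m).
Of leaf1, leaf2, leaf3 only 2 to 3 are there at a start; the rules pass over those that are not, and their reading is None.
At some moment in a run one of leaf1, leaf2, leaf3, bar1, bar2 may be knocked a few centimetres aside while the robot is not near it.
Once in a run the grip may slacken for a moment while it holds something.
It also fails if it takes over 210 s, if anything falls off the work surface, if the arm or the gripper's body presses on something with over 40 N, if the wrist force passes 120 N, or if a joint passes its speed limit or range.

### The arm

A 6-joint arm with a two-finger parallel gripper is mounted at the origin on the work surface. World frame = base frame: x ahead of the robot, y to its left, z up, the work surface at z = 0. Lengths are in mm, angles in rad, forces in N, time in s.
With the tool pointing down it reaches from about 350 to 850 mm from the base axis. Payload 8.1 kg.
Tool frame: the origin (TCP) lies midway between the tips of the shut fingers; the grasp point (between the pads) lies 19 mm behind it (ctrl.grip_depth is the distance from the TCP to the grasp point, in mm); z points along the fingers, y is the line along which they close (so a half turn about z gives the same grasp; the last joint's range is limited). The gripper opens to 85 mm and grips with 20 to 120 N. Pads are 22 mm wide; open, the fingers measure 114 mm over their backs; the gripper's body (76 mm by 85 mm) begins 54 mm behind the grasp point. The pads swing forward as they close: fully open they stand 13 mm farther back than shut.
Start: joints at [-1.211, 0.13, 1.488, -0, 1.523, -0.085], TCP at [258.186, -541.614, 231.292] pointing down, gripper open.
Joint ranges: [-2.96, 2.96], [-0.89, 2.26], [0.02, 2.5], [-1.34, 4.48], [0, 2.73], [-2.66, 2.66]. Speed limits (rad/s): [2.39, 2.39, 2.79, 3.14, 3.14, 3.14].

### API

Orientations are given as a unit quaternion [w, x, y, z].
In Python, from rig import ctrl gives the robot as it stands.
- The arm moves only by the shell command python3 -m inch 'ROWS'. ROWS is JSON, a list of rows, each a list of 3 entries, a list of its own where there are three numbers: the shift along the world's x, y, z in m, then the turn about the world's z in degrees, then the finger opening in m, from 0 to 0.0854. In form: [[[x, y, z], turn, fingers], ...]. A call has 1 to 10 rows; each row is the pose to reach, as a shift and turn from the pose commanded when the call began; what a row does not reach only later rows make up. A row lasts 1/8 s, in which the tool goes at most 62.5 mm and 10.7 degrees, less where a joint would pass 70% of its speed; a pose out of reach is approached as far as the arm can. A call with a gripper value outside its range is refused whole. The fingers move at their own pace and stop on an object; the grip force is fixed at half the most. Time passes only in rows, so rows that repeat a pose let the fingers close. It gives the time, the measured TCP pose, the force, the opening and the grip force at its end, in the units of the state.
- ctrl.state(): the state, without advancing time (a new reading comes with each control period).
- ctrl.capture(name): name is "scene" or "top" or "wrist"; returns the picture (480x640x3 uint8, blue, green, red); there is no depth.
- ctrl.get_calibration(name): a dict with "mtx" (3x3 intrinsics, pixels), "extrinsics" (4x4, takes a point from camera to world coordinates). Camera axes: x right, y down, z forward; pixel columns grow to the right and rows downward; lengths in mm; the calibration is good to about 2 mm. A picture is of the moment at which its call begins: read the wrist's pose just before it. get_calibration takes no time and is no camera call; for the wrist camera it gives the pose at the moment of the call.
- ctrl.sign_off(): hands the job in; it is judged then, once.
Trained networks look in the newest picture that a camera, given by its name, has taken for a name from the list of things; names that differ only in an ending like _2 or _b are one class to them, and where a whole thing is asked for, a point or a joint stands for the part that bears it (a point fixed in the world has none). Each returns a list of dicts, best first, with "confidence" (0 to 1); they miss things now and then, are a little off and sometimes report something else, mostly with a low value. They report only what shows in the picture. A call takes as long as a camera call. They do not tell look-alikes from the thing itself.
- ctrl.look_for(camera, label): "box" ([left, top, width, height] in pixels, round what is visible of it).
The state is a dict: "clock": time; "joints": joint angles; "dq": joint speeds; "effort": joint torques, N m; "tool_pos": TCP position; "ee_rot": TCP orientation; "wrist_force": force on the tool from outside, world axes, zero at the start; "torque": the same for the moment, N m; "grip_width": finger opening in mm; "grasp_force": force on a finger pad.
Only numpy, scipy, OpenCV 4.12 (cv2) and the standard library are available. Lean on these libraries where they do the work, as an engineer would, in place of code of your own. Each camera call takes 0.05 s, during which the arm holds its last target. There are 200 camera calls.

## Working session

There is one attempt and no reset: what is moved stays moved. The work goes in short steps, Python scripts to look and compute and a shell command to move; the robot and the scene stay as the last step left them, time stands still between calls to the robot, and variables do not carry over. Pictures are saved under pics/ and viewed, at most 14 in all, crops included, and the job is handed in when it is done.

```bash
ls && mkdir -p pics
python3 - <<'E'
from rig import ctrl
import cv2
print(ctrl.state())
for n in("scene","top"):
    im=ctrl.capture(n); cv2.imwrite(f"pics/{n}0.png",im)
    c=ctrl.get_calibration(n); print(n,c["mtx"].round(1).tolist(),c["extrinsics"].round(3).tolist())
    for l in("cassette","leaf1_c","leaf1_hole","bar1_c","bar1_end_a","mill","jar","pin1","seat1"):
        print(l,[([int(v) for v in d["box"]],round(d["confidence"],2)) for d in ctrl.look_for(n,l)][:6])
E
```

```text
pics
{'clock': 0.0, 'joints': array([-1.21143121e+00,  1.31148346e-01,  1.48928274e+00,  2.08089439e-05,
        1.52302718e+00, -8.54469500e-02]), 'dq': array([ 0.00047271, -0.00042541,  0.00118714, -0.00177011, -0.0020149 ,
        0.00060866]), 'effort': array([ 2.90103917e-04, -5.69406724e+01, -5.00549948e+01, -3.53184532e-05,
        1.46006458e-02,  1.92342270e-05]), 'tool_pos': array([ 257.97727085, -541.08901438,  230.25020617]), 'ee_rot': array([-9.25492298e-04,  9.75369244e-01,  2.20576443e-01, -1.17062746e-04]), 'wrist_force': array([ 0.39355183, -0.10420791, -0.13318666]), 'torque': array([ 0.00024827, -0.02774563,  0.02156055]), 'grasp_force': 0.0, 'grip_width': 85.61110649996233}
scene [[598.1, 0.0, 311.8], [0.0, 598.1, 229.1], [0.0, 0.0, 1.0]] [[-0.063, 0.695, -0.716, 1704.163], [0.998, 0.046, -0.043, 109.782], [0.003, -0.717, -0.697, 1157.737], [0.0, 0.0, 0.0, 1.0]]
cassette [([273, 203, 103, 58], 0.75), ([195, 242, 37, 37], 0.59)]
leaf1_c [([198, 200, 15, 30], 0.77), ([380, 255, 36, 56], 0.22)]
leaf1_hole [([195, 199, 19, 28], 0.78)]
bar1_c [([143, 209, 27, 52], 0.9)
[... 211 characters left out ...]
 0.7)]
pin1 [([278, 207, 98, 49], 0.63), ([361, 211, 7, 16], 0.42)]
seat1 [([278, 204, 95, 59], 0.74)]
top [[507.5, 0.0, 322.6], [0.0, 507.5, 239.3], [0.0, 0.0, 1.0]] [[-0.019, -0.999, 0.041, 485.505], [-1.0, 0.019, 0.006, 47.073], [-0.007, -0.04, -0.999, 1306.564], [0.0, 0.0, 0.0, 1.0]]
cassette [([263, 209, 99, 66], 0.64)]
leaf1_c [([433, 244, 31, 44], 0.77)]
leaf1_hole [([436, 243, 24, 48], 0.59), ([265, 249, 8, 13], 0.25)]
bar1_c [([487, 187, 16, 78], 0.87)]
bar1_end_a [([487, 187, 14, 77], 0.56), ([261, 210, 106, 67], 0.55)]
mill [([106, 205, 57, 28], 0.8), ([433, 242, 28, 46], 0.49)]
jar [([221, 141, 32, 33], 0.89)]
pin1 [([261, 205, 105, 70], 0.57)]
seat1 [([263, 211, 102, 69], 0.66)]
```

Run:
```python
import cv2
t=cv2.imread("pics/top0.png")
cv2.imwrite("pics/top0c.png",cv2.resize(t[100:340,90:560],(800,409),interpolation=cv2.INTER_CUBIC))
```

```text
(no output)
```

View pics/scene0.png

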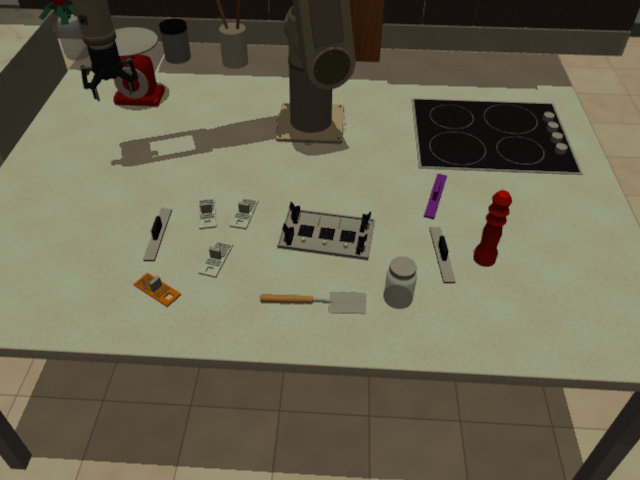

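View pics/top0c.png

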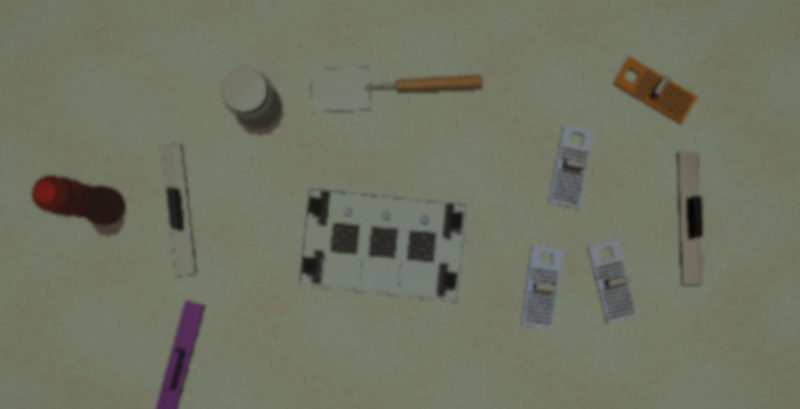

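The scene picture shows three aluminium filters at (208,213), (244,213) and (216,259). The orange look-alike is at (157,289), the steel bars at (158,233) and (442,254), and the purple look-alike at (435,196). The cassette is at (328,233), with its pins toward +x. In the top crop the filters are at (541,285), (612,282) and (571,167), and the bars at (180,210) and (690,218).

```bash
cat > h.py <<'E'
from rig import ctrl
import cv2, numpy as np
def p2w(n,uv,z,c=None):
    c=c or ctrl.get_calibration(n); M=np.array(c["mtx"]);E=np.array(c["extrinsics"])
    uv=np.atleast_2d(uv).astype(float); d=np.c_[(uv-[M[0,2],M[1,2]])/[M[0,0],M[1,1]],np.ones(len(uv))]@E[:3,:3].T
    return (E[:3,3]+d*((z-E[2,3])/d[:,2])[:,None])[:,:2]
def w2p(n,P,c=None):
    c=c or ctrl.get_calibration(n); M=np.array(c["mtx"]);E=np.array(c["extrinsics"])
    q=(np.atleast_2d(P)-E[:3,3])@E[:3,:3]; q=q@M.T; return q[:,:2]/q[:,2:]
E
python3 - <<'E'
from h import *
k=800/470
def c(*p): return [(90+a/k,100+b/k) for a,b in p]
names="fA fB fC hA hB hC barL barR cas pin1 pin2 pin3 jar mill".split()
pts=c((541,285),(612,282),(571,167),(547,258),(603,252),(577,138),(180,210),(690,218),(384,245),(424,219),(386,216),(348,212),(250,95),(108,205))
for n,p,z in zip(names,pts,[6]*3+[6]*3+[8]*2+[6]+[16]*3+[60,0]): print(n,p2w("top",p,z).round(0).tolist())
w=ctrl.get_calibration("wrist");print(w["mtx"].round(1).tolist(),w["extrinsics"].round(3).tolist())
E
python3 -m inch '[[[0.05,0.06,0.06],10,0.085],[[0.1,0.12,0.12],20,0.085],[[0.14,0.18,0.14],30,0.085],[[0.17,0.22,0.14],40,0.085],[[0.2,0.26,0.14],50,0.085],[[0.2,0.29,0.14],60,0.085],[[0.2,0.3,0.14],64.5,0.085],[[0.2,0.3,0.14],64.5,0.085],[[0.2,0.3,0.14],64.5,0.085]]'
python3 - <<'E'
from h import *
cv2.imwrite("pics/w1.png",ctrl.capture("wrist")); w=ctrl.get_calibration("wrist");print(w["extrinsics"].round(3).tolist())
for l in("leaf1_c","leaf1_hole","bar1_c"):
        print(l,[([int(v) for v in d["box"]],round(d["confidence"],2)) for d in ctrl.look_for("wrist",l)][:6])
E
```

```text
fA [[462.0, -162.0]]
fB [[465.0, -268.0]]
fC [[639.0, -211.0]]
hA [[502.0, -172.0]]
hB [[510.0, -256.0]]
hC [[683.0, -222.0]]
barL [[585.0, 380.0]]
barR [[558.0, -387.0]]
cas [[527.0, 73.0]]
pin1 [[564.0, 12.0]]
pin2 [[570.0, 69.0]]
pin3 [[577.0, 126.0]]
jar [[747.0, 263.0]]
mill [[596.0, 491.0]]
[[337.3, 0.0, 310.6], [0.0, 337.3, 237.8], [0.0, 0.0, 1.0]] [[0.431, -0.856, -0.287, 332.189], [-0.902, -0.409, -0.137, -506.916], [0.0, 0.318, -0.948, 374.811], [0.0, 0.0, 0.0, 1.0]]
clock: 2.12
tool_pos: [458.0, -242.2, 371.2]
ee_rot: [0.0, 0.708, 0.707, -0.0]
wrist_force: [-0.9, 0.0, -0.5]
grip_width: 85.2
grasp_force: 0.0
[[1.0, -0.001, -0.001, 458.363], [-0.002, -0.948, -0.318, -161.251], [-0.001, 0.318, -0.948, 514.547], [0.0, 0.0, 0.0, 1.0]]
leaf1_c [([278, 174, 80, 49], 0.56)]
leaf1_hole [([276, 173, 85, 47], 0.93)]
bar1_c [([297, 2, 120, 38], 0.72), ([312, 260, 121, 19], 0.61)]
```

View pics/w1.png

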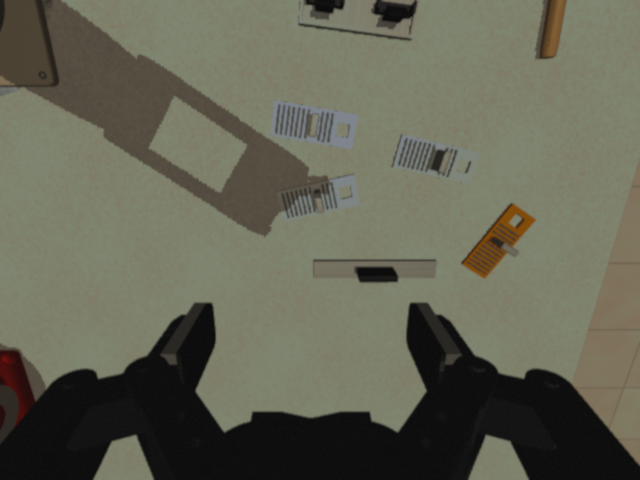

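The wrist view shows the filters at (315,124), (317,198) and (435,158). The bar is at (375,270), the orange look-alike at (499,242), and the cassette at the top. I'll segment the plates by colour next.

```bash
cat >> h.py <<'E'
def blobs(n,im,z=6,thr=-2,amin=300,c=None):
    """bluish-grey plates: list of (centre world, yaw deg of long axis, dims mm, px)"""
    lab=cv2.cvtColor(cv2.GaussianBlur(im,(3,3),0),cv2.COLOR_BGR2LAB).astype(int)
    b=lab[:,:,2]; bg=np.median(b); m=((b-bg<thr)&(lab[:,:,0]>60)).astype(np.uint8)*255
    m=cv2.morphologyEx(m,cv2.MORPH_CLOSE,np.ones((7,7))); m=cv2.morphologyEx(m,cv2.MORPH_OPEN,np.ones((3,3)))
    out=[]
    for k in cv2.findContours(m,cv2.RETR_EXTERNAL,cv2.CHAIN_APPROX_NONE)[0]:
        if cv2.contourArea(k)<amin: continue
        w=p2w(n,k[:,0,:],z,c).astype(np.float32); r=cv2.minAreaRect(w); p=cv2.boxPoints(r)
        e=[p[1]-p[0],p[2]-p[1]]; L=max(e,key=np.linalg.norm); L=L*np.sign(L[0])
        out.append((np.array(r[0]).round(1).tolist(),round(float(np.degrees(np.arctan2(L[1],L[0]))),1),sorted(np.array(r[1]).round(1).tolist()),k[:,0,:].mean(0).round().tolist()))
    return out,m
E
python3 - <<'E'
from h import *
im=cv2.imread("pics/w1.png"); lab=cv2.cvtColor(im,cv2.COLOR_BGR2LAB)
for p in [(300,124),(293,110),(345,118),(290,200),(350,183),(460,150),(440,170),(430,270),(240,50),(500,100),(230,200),(350,20)]: print(p,lab[p[1],p[0]])
for t in(-3,-5,-7):
    print(t)
    for o in blobs("wrist",im,6,t,150)[0]: print(o)
E
```

```text
(300, 124) [126 127 124]
(293, 110) [ 86 128 133]
(345, 118) [141 127 123]
(290, 200) [ 86 127 136]
(350, 183) [140 126 126]
(460, 150) [140 124 131]
(440, 170) [119 126 137]
(430, 270) [115 127 137]
(240, 50) [135 124 140]
(500, 100) [133 124 139]
(230, 200) [ 87 128 137]
(350, 20) [133 126 137]
-3
([565.1, -375.2], -0.1, [10.6, 54.5], [376.0, 263.0])
([469.4, -266.7], 12.4, [50.5, 121.5], [320.0, 197.0])
([641.7, -209.4], -12.2, [50.1, 121.2], [434.0, 159.0])
([462.0, -161.4], -9.2, [50.9, 122.8], [313.0, 124.0])
([467.3, -28.2], -8.9, [24.6, 49.4], [317.0, 20.0])
-5
([469.5, -266.2], 12.0, [48.9, 119.5], [321.0, 198.0])
([639.8, -208.4], -11.8, [48.4, 116.0], [437.0, 159.0])
([462.0, -161.3], -9.3, [49.7, 121.5], [313.0, 124.0])
-7
([438.1, -279.6], 12.0, [29.7, 49.5], [300.0, 207.0])
([499.7, -259.6], 11.2, [47.4, 55.9], [340.0, 193.0])
([628.9, -207.2], -13.3, [47.1, 93.4], [425.0, 154.0])
([461.9, -161.2], -9.2, [48.6, 120.5], [313.0, 124.0])
```

Filters found, each measuring about 50×121 mm against the true 48×120: A (462,-161), B (469,-266) and C (641,-209). The three grey ones match the description and the orange one doesn't. Next I'll measure the cassette from close by.

```bash
python3 -m inch '[[[0.02,0.06,-0.02],0,0.06],[[0.04,0.12,-0.04],0,0.04],[[0.06,0.18,-0.07],0,0.04],[[0.07,0.24,-0.1],0,0.04],[[0.07,0.24,-0.1],0,0.04],[[0.07,0.24,-0.1],0,0.04]]'
python3 - <<'E'
from h import *
im=ctrl.capture("wrist"); cv2.imwrite("pics/w2.png",im)
cv2.imwrite("pics/w2c.png",cv2.resize(im[0:320,120:546],(800,600),interpolation=cv2.INTER_CUBIC))
np.save("w2ext.npy",ctrl.get_calibration("wrist")["extrinsics"])
E
```

```text
clock: 3.08
tool_pos: [527.9, -1.3, 270.4]
ee_rot: [-0.001, 0.707, 0.707, -0.001]
wrist_force: [0.1, -0.1, 0.2]
grip_width: 40.4
grasp_force: 0.0
```

View pics/w2c.png

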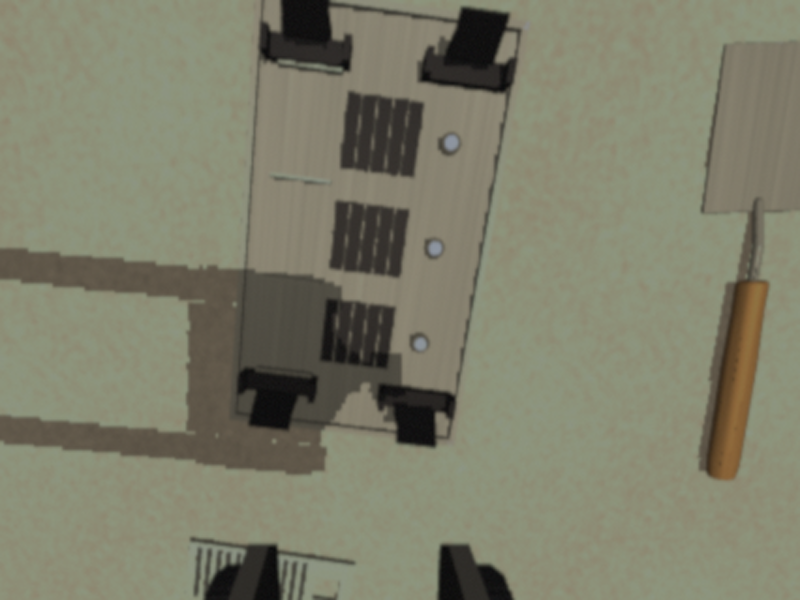

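The crop shows the cassette with pins at (451,143), (435,248) and (420,343), all three bays empty. Next I'll take centroids of the pins.

Run:
```python
from h import *
im=cv2.imread("pics/w2.png"); c=ctrl.get_calibration("wrist"); k=800/426
lab=cv2.cvtColor(im,cv2.COLOR_BGR2LAB).astype(int)
P=[]
for a,b in((420,343),(435,248),(451,143)):
    u,v=int(120+a/k),int(b/k); w=lab[v-8:v+9,u-8:u+9,2]; m=np.clip(np.median(w)-4-w,0,99)
    y,x=np.mgrid[v-8:v+9,u-8:u+9]; s=m.sum(); q=((x*m).sum()/s,(y*m).sum()/s)
    P.append(p2w("wrist",q,14,c)[0]); print(q,P[-1].round(1),(m>0).sum())
P=np.array(P); d=P[2]-P[0]; print("spacing",np.linalg.norm(np.diff(P,axis=0),axis=1), "yaw",np.degrees(np.arctan2(-d[0],d[1])))
# corners of tray (crop px), rim top 12
k=np.array([(262,0),(521,30),(450,438),(236,415)])/k+[120,0]
R=p2w("wrist",k,9,c); print(R.round(1))
th=np.arctan2(-d[0],d[1]);e=np.array([np.cos(th),np.sin(th)])
cen=P.mean(0)-42*e; print("centre",cen)
for x in(-44,44): print("seat",cen+x*e)
for p in P: print("leaf home",p-42*e)
```

```text
(np.float64(343.39772727272725), np.float64(182.97727272727272)) [567.4  13.2] 57
(np.float64(351.26142595978064), np.float64(132.0347349177331)) [574.5  71. ] 68
(np.float64(359.86431226765797), np.float64(75.65241635687732)) [581.5 129.1] 69
spacing [58.2391143  58.51307039] yaw -6.947003015220599
[[475.9 200.2]
 [618.6 186.1]
 [590.4 -51.2]
 [447.4 -35.2]]
centre [532.78555165  76.16007009]
seat [489.10857973  81.48192351]
seat [576.46252357  70.83821667]
leaf home [525.71264356  18.26006301]
leaf home [532.81005532  76.06509031]
leaf home [539.83395607 134.15505695]
```

Pins, spacing and tray corners agree, giving a centre of (532.8,76.1) and a yaw of -6.95°. Now going to filter A.

```bash
cat > meas.py <<'E'
import sys
from h import *
z=float(sys.argv[1]) if len(sys.argv)>1 else 6
s=ctrl.state(); t=s["tool_pos"]; q=s["ee_rot"]; 
print("tcp",t.round(1),"toolY",round(float(np.degrees(np.arctan2(q[2]**2-q[1]**2,2*q[1]*q[2]))),1),"F",s["wrist_force"].round(1),"w",round(s["grip_width"],1))
im=ctrl.capture("wrist"); cv2.imwrite("pics/last.png",im)
for th in(-4,-6):
    for o in blobs("wrist",im,z,th,600)[0]:
        print(th,o,"d",(np.array(o[0])-t[:2]).round(1).tolist())
E
python3 -m inch '[[[-0.02,-0.04,-0.03],-3,0.04],[[-0.04,-0.09,-0.06],-6,0.04],[[-0.06,-0.13,-0.1],-9.3,0.04],[[-0.066,-0.16,-0.14],-9.3,0.04],[[-0.066,-0.16,-0.15],-9.3,0.04],[[-0.066,-0.16,-0.15],-9.3,0.04],[[-0.066,-0.16,-0.15],-9.3,0.04]]'
python3 meas.py
```

```text
clock: 4.0
tool_pos: [463.6, -161.9, 123.4]
ee_rot: [0.001, 0.762, 0.647, 0.001]
wrist_force: [0.8, -0.2, 0.4]
grip_width: 39.8
grasp_force: 0.0
tcp [ 463.6 -161.9  123.4] toolY -9.3 F [ 0.8 -0.2  0.4] w 39.8
-4 ([453.8, -273.6], 11.9, [59.9, 86.2], [322.0, 340.0]) d [-9.8, -111.7]
-4 ([613.3, -200.3], -12.9, [44.6, 61.9], [493.0, 246.0]) d [149.7, -38.4]
-4 ([465.0, -163.3], -9.9, [54.3, 114.3], [321.0, 228.0]) d [1.4, -1.4]
-6 ([616.0, -202.3], -12.7, [38.1, 51.0], [499.0, 248.0]) d [152.4, -40.4]
-6 ([493.8, -163.7], -9.1, [44.6, 56.4], [346.0, 226.0]) d [30.2, -1.8]
```

View pics/last.png

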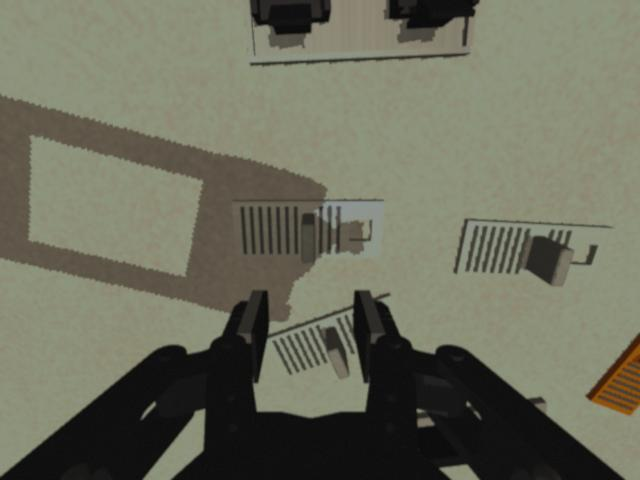

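The frame shows filter A with corners near (233,200), (383,201), (381,259) and (236,259), and its rib top near (308,238).

Run:
```python
from h import *
t=ctrl.state()["tool_pos"];print(t.round(1))
q=p2w("wrist",[(233,200),(383,201),(381,259),(236,259)],6);print(q.round(1),q.mean(0).round(1)); print("rib",p2w("wrist",[(308,238)],40))
print(np.linalg.norm(q[1]-q[0]),np.linalg.norm(q[2]-q[1]))
```

```text
[ 463.7 -161.7  123.3]
[[ 408.3 -127.2]
 [ 524.6 -147. ]
 [ 518.4 -195.8]
 [ 399.1 -176.3]] [ 462.6 -161.6]
rib [[ 463.29006297 -156.51350711]]
117.97338697803555 49.24736406232386
```

```bash
python3 -m inch '[[[-0.001,0,-0.06],0,0.04],[[-0.001,0,-0.095],0,0.04],[[-0.001,0,-0.112],0,0.04],[[-0.001,0,-0.112],0,0.04],[[-0.001,0,-0.112],0,0],[[-0.001,0,-0.112],0,0],[[-0.001,0,-0.112],0,0],[[-0.001,0,-0.112],0,0]]'
python3 -m inch '[[[0,0,0.03],0,0],[[0,0,0.08],0,0],[[0,0,0.08],0,0],[[0,0,0.08],0,0]]'
```

```text
clock: 5.05
tool_pos: [463.0, -162.4, 11.4]
ee_rot: [0.002, 0.762, 0.647, 0.001]
wrist_force: [0.5, 0.6, 6.5]
grip_width: 8.7
grasp_force: 59.5
clock: 5.55
tool_pos: [461.1, -161.6, 89.3]
ee_rot: [0.0, 0.762, 0.647, 0.0]
wrist_force: [-0.7, 0.2, -2.1]
grip_width: 8.9
grasp_force: 59.0
```

```bash
python3 -m inch '[[[0.015,0.06,0],2.3,0],[[0.03,0.12,0],2.3,0],[[0.045,0.18,0],2.3,0],[[0.065,0.24,0],2.3,0],[[0.0785,0.296,0],2.3,0],[[0.0785,0.296,0],2.3,0],[[0.0785,0.296,0],2.3,0],[[0.0785,0.296,0],2.3,0],[[0.0785,0.296,0],2.3,0]]'
python3 - <<'E'
from h import *
im=ctrl.capture("wrist"); cv2.imwrite("pics/held.png",im)
# where hole should be: pin3 at 581.5,129.1
print(ctrl.state()["tool_pos"],w2p("wrist",[(581.5,129.1,16),(581.5,129.1,84)]))
E
```

```text
clock: 6.68
tool_pos: [539.5, 133.1, 89.0]
ee_rot: [-0.0, 0.75, 0.662, -0.0]
wrist_force: [-0.4, -0.0, -1.0]
grip_width: 8.6
grasp_force: 63.5
[539.62971618 133.29745021  89.22961525] [[371.50009658 248.3899181 ]
 [395.03233898 296.25486009]]
```

View pics/held.png

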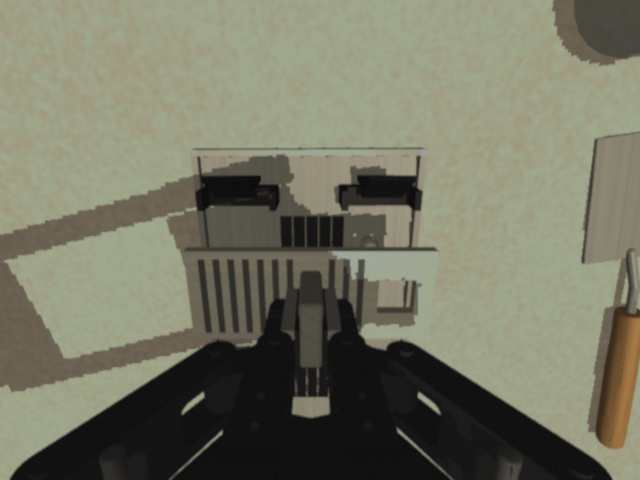

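The held filter is level. Its hole at about (397,294) matches the predicted (395,296), and the pin shows at (371,243). Lowering.

```bash
python3 -m inch '[[[0,0.001,-0.03],0,0],[[0,0.001,-0.05],0,0],[[0,0.001,-0.06],0,0],[[0,0.001,-0.066],0,0],[[0,0.001,-0.069],0,0],[[0,0.001,-0.0715],0,0],[[0,0.001,-0.0715],0,0]]'
```

```text
clock: 7.6
tool_pos: [539.9, 135.5, 18.1]
ee_rot: [0.0, 0.749, 0.663, 0.0]
wrist_force: [-0.4, -0.8, -0.6]
grip_width: 8.8
grasp_force: 63.8
```

```bash
python3 -m inch '[[[0,0,-0.0005],0,0.03],[[0,0,-0.0005],0,0.03],[[0,0,0],0,0.03],[[0,0,0.04],0,0.03],[[0,0,0.1],0,0.04],[[0,0,0.1],0,0.04]]'
python3 -m inch '[[[-0.01,-0.06,0.02],5,0.04],[[-0.02,-0.12,0.05],10,0.04],[[-0.03,-0.18,0.05],15,0.04],[[-0.04,-0.24,0.05],19,0.04],[[-0.05,-0.30,0.05],19,0.04],[[-0.06,-0.36,0.02],19,0.04],[[-0.0705,-0.4015,0.01],19,0.04],[[-0.0705,-0.4015,0.0],19,0.04],[[-0.0705,-0.4015,0.0],19,0.04],[[-0.0705,-0.4015,0.0],19,0.04]]'
python3 meas.py
```

```text
clock: 8.35
tool_pos: [544.0, 136.1, 124.4]
ee_rot: [0.003, 0.749, 0.663, 0.005]
wrist_force: [-0.3, 0.9, -0.4]
grip_width: 39.7
grasp_force: 0.0
clock: 9.6
tool_pos: [469.7, -265.1, 118.1]
ee_rot: [0.0, 0.629, 0.777, 0.0]
wrist_force: [0.1, 0.1, 0.0]
grip_width: 40.0
grasp_force: 0.0
tcp [ 469.7 -265.1  118.1] toolY 12.1 F [0.1 0.1 0. ] w 40.0
-4 ([473.1, -268.0], 13.0, [53.1, 115.0], [313.0, 232.0]) d [3.4, -2.9]
-4 ([615.1, -203.5], -12.9, [46.6, 66.6], [510.0, 192.0]) d [145.4, 61.6]
-6 ([488.0, -263.0], 15.9, [47.1, 84.3], [339.0, 238.0]) d [18.3, 2.1]
-6 ([612.7, -201.3], -12.3, [40.8, 58.7], [508.0, 190.0]) d [143.0, 63.8]
```

View pics/last.png

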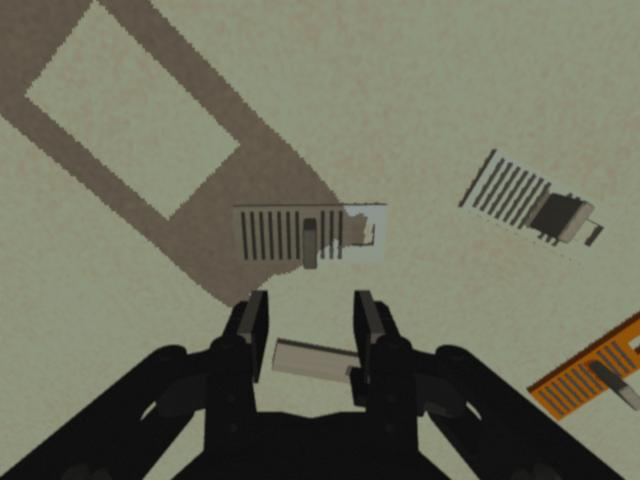

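Filter B is at (310,233), with the rib top at (309,244). It's aligned with the gripper and about 2 mm toward -y.

```bash
python3 -m inch '[[[0,-0.002,-0.06],0,0.04],[[0,-0.002,-0.09],0,0.04],[[0,-0.002,-0.107],0,0.04],[[0,-0.002,-0.107],0,0.04],[[0,-0.002,-0.107],0,0],[[0,-0.002,-0.107],0,0],[[0,-0.002,-0.107],0,0],[[0,-0.002,-0.107],0,0]]'
python3 -m inch '[[[0,0,0.03],0,0],[[0,0,0.08],0,0],[[0,0,0.08],0,0],[[0,0,0.08],0,0],[[0,0,0.08],0,0]]'
```

```text
clock: 10.65
tool_pos: [470.8, -269.1, 12.9]
ee_rot: [0.002, 0.629, 0.777, 0.0]
wrist_force: [0.9, 0.6, 5.6]
grip_width: 8.7
grasp_force: 59.5
clock: 11.28
tool_pos: [468.1, -267.4, 89.2]
ee_rot: [-0.001, 0.629, 0.777, -0.0]
wrist_force: [-0.1, 0.3, -2.1]
grip_width: 8.8
grasp_force: 58.8
```

```bash
python3 -m inch '[[[0.01,0.06,0],-5,0],[[0.02,0.12,0],-10,0],[[0.03,0.18,0],-15,0],[[0.045,0.24,0],-19,0],[[0.06,0.3,0],-19,0],[[0.0645,0.3435,0],-19,0],[[0.0645,0.3435,0],-19,0],[[0.0645,0.3435,0],-19,0],[[0.0645,0.3435,0],-19,0],[[0.0645,0.3435,0],-19,0]]'
python3 - <<'E'
from h import *
im=ctrl.capture("wrist"); cv2.imwrite("pics/held2.png",im)
print(ctrl.state()["tool_pos"],w2p("wrist",[(574.5,71,16),(574.5,71,84)]))
cv2.imwrite("pics/held2c.png",cv2.resize(im[150:350,180:450],(540,400)))
E
```

```text
clock: 12.52
tool_pos: [533.6, 74.3, 90.6]
ee_rot: [-0.0, 0.75, 0.662, -0.0]
wrist_force: [0.3, -0.3, -1.5]
grip_width: 8.9
grasp_force: 58.8
[533.68167825  74.43963231  90.74539766] [[369.52602743 246.76418487]
 [392.13251532 293.64839838]]
```

View pics/held2c.png

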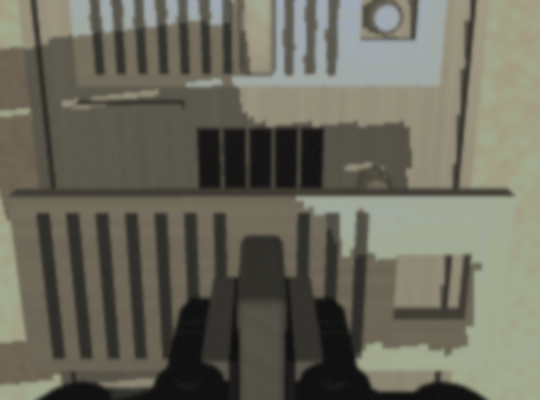

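Filter A is home, with its pin inside the hole at crop (387,17). B's hole is at (395,293) against the predicted (392,294), so I'll shift -1 mm in x while lowering.

```bash
python3 -m inch '[[[-0.001,0.0005,-0.03],0,0],[[-0.001,0.0005,-0.05],0,0],[[-0.001,0.0005,-0.06],0,0],[[-0.001,0.0005,-0.067],0,0],[[-0.001,0.0005,-0.070],0,0],[[-0.001,0.0005,-0.072],0,0],[[-0.001,0.0005,-0.072],0,0]]'
```

```text
clock: 13.45
tool_pos: [533.0, 75.9, 19.1]
ee_rot: [0.0, 0.749, 0.663, 0.0]
wrist_force: [0.5, -0.1, -0.9]
grip_width: 9.1
grasp_force: 58.8
```

```bash
python3 -m inch '[[[0,0,-0.001],0,0],[[0,0,-0.001],0,0.03],[[0,0,-0.001],0,0.03],[[0,0,0],0,0.03],[[0,0,0.04],0,0.03],[[0,0,0.1],0,0.04],[[0,0,0.1],0,0.04]]'
python3 -m inch '[[[0.02,-0.05,0],-2,0.04],[[0.04,-0.11,0],-4,0.04],[[0.06,-0.16,0],-5,0.04],[[0.085,-0.22,0],-5,0.04],[[0.1075,-0.285,0],-5,0.04],[[0.1075,-0.285,0],-5,0.04],[[0.1075,-0.285,0],-5,0.04],[[0.1075,-0.285,0],-5,0.04],[[0.1075,-0.285,0],-5,0.04]]'
python3 meas.py
```

```text
clock: 14.32
tool_pos: [537.0, 76.1, 125.1]
ee_rot: [0.003, 0.749, 0.663, 0.004]
wrist_force: [0.8, 0.5, -0.6]
grip_width: 39.9
grasp_force: 0.0
clock: 15.45
tool_pos: [640.1, -207.5, 118.9]
ee_rot: [-0.0, 0.777, 0.63, 0.0]
wrist_force: [-0.3, -0.1, 0.8]
grip_width: 39.9
grasp_force: 0.0
tcp [ 640.1 -207.5  118.9] toolY -11.9 F [-0.3 -0.1  0.8] w 39.9
-4 ([608.2, -372.3], 2.6, [16.4, 111.7], [313.0, 398.0]) d [-31.9, -164.8]
-4 ([645.8, -212.5], -11.9, [53.1, 114.9], [326.0, 232.0]) d [5.7, -5.0]
-4 ([527.7, -39.6], -5.3, [19.0, 132.7], [106.0, 36.0]) d [-112.4, 167.9]
-6 ([614.5, -200.0], -54.2, [18.6, 43.4], [274.0, 230.0]) d [-25.6, 7.5]
-6 ([672.8, -212.3], -11.9, [39.9, 61.2], [357.0, 223.0]) d [32.7, -4.8]
```

View pics/last.png

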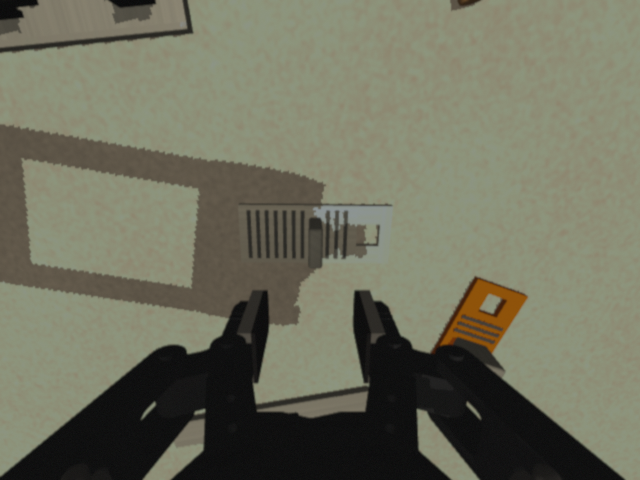

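Filter C is at (315.5,234), the orange look-alike at (480,315). C needs a shift of about (+3.8,-4.2) mm before the grasp.

```bash
python3 -m inch '[[[0.0038,-0.004,-0.06],0,0.04],[[0.0038,-0.004,-0.09],0,0.04],[[0.0038,-0.004,-0.108],0,0.04],[[0.0038,-0.004,-0.108],0,0.04],[[0.0038,-0.004,-0.108],0,0],[[0.0038,-0.004,-0.108],0,0],[[0.0038,-0.004,-0.108],0,0],[[0.0038,-0.004,-0.108],0,0]]'
python3 -m inch '[[[0,0,0.03],0,0],[[0,0,0.08],0,0],[[0,0,0.08],0,0],[[0,0,0.08],0,0],[[0,0,0.08],0,0]]'
python3 - <<'E'
from h import *
im=ctrl.capture("wrist"); cv2.imwrite("pics/held3.png",im)
E
```

```text
clock: 16.5
tool_pos: [645.7, -213.8, 13.3]
ee_rot: [0.002, 0.777, 0.629, 0.001]
wrist_force: [0.1, 0.1, 7.3]
grip_width: 9.0
grasp_force: 59.5
clock: 17.12
tool_pos: [642.7, -212.6, 88.7]
ee_rot: [-0.001, 0.777, 0.629, -0.001]
wrist_force: [-0.0, -0.3, -1.6]
grip_width: 8.5
grasp_force: 58.9
```

```bash
python3 -m inch '[[[-0.025,0.05,0],2,0],[[-0.05,0.1,0],4,0],[[-0.075,0.15,0],5,0],[[-0.1,0.2,0],5,0],[[-0.117,0.2305,0],5,0],[[-0.117,0.2305,0],5,0],[[-0.117,0.2305,0],5,0],[[-0.117,0.2305,0],5,0],[[-0.117,0.2305,0],5,0]]'
python3 - <<'E'
from h import *
im=ctrl.capture("wrist"); cv2.imwrite("pics/held3.png",im)
a=cv2.imread("pics/held2.png")
print(ctrl.state()["tool_pos"],w2p("wrist",[(567.4,13.2,16),(567.4,13.2,84)]))
# compare hole/plate position in gripper view against the held B picture (same tool yaw): shift of plate patch
g=[cv2.cvtColor(x,cv2.COLOR_BGR2GRAY) for x in(a,im)]
t=g[0][240:330,370:440]; r=cv2.matchTemplate(g[1][220:350,350:460],t,cv2.TM_CCOEFF_NORMED); _,v,_,l=cv2.minMaxLoc(r); print(v,l[0]-20,l[1]-20)
cv2.imwrite("pics/held3c.png",cv2.resize(im[50:350,160:460],(600,600)))
E
```

```text
clock: 18.3
tool_pos: [527.3, 16.6, 90.7]
ee_rot: [-0.0, 0.749, 0.662, -0.0]
wrist_force: [0.7, 1.0, -1.1]
grip_width: 9.1
grasp_force: 59.1
[527.21014595  16.68337544  90.66213717] [[368.62912911 247.00841683]
 [390.88057172 293.99415207]]
0.7430434226989746 -1 -3
```

View pics/held3c.png

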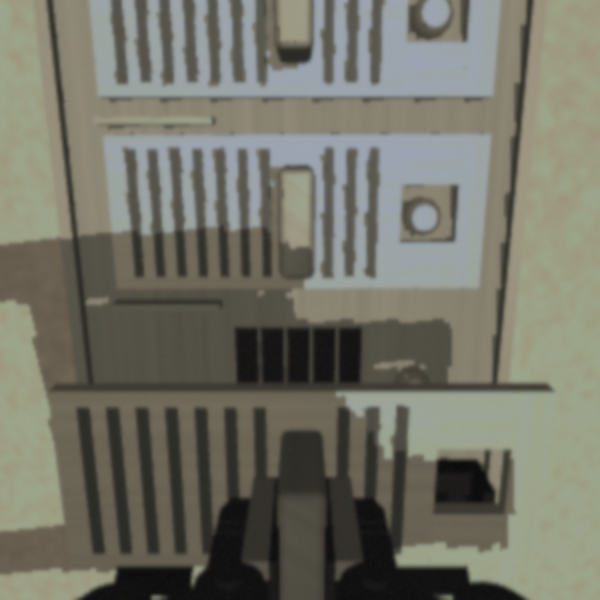

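A and B are both home, pins visible in their holes at crop (435,15) and (424,217). C's hole is at (397,291) against the predicted (391,294), so I'll shift (-2.5,-1.5) mm and lower.

```bash
python3 -m inch '[[[-0.0025,-0.0015,-0.03],0,0],[[-0.0025,-0.0015,-0.05],0,0],[[-0.0025,-0.0015,-0.06],0,0],[[-0.0025,-0.0015,-0.067],0,0],[[-0.0025,-0.0015,-0.070],0,0],[[-0.0025,-0.0015,-0.072],0,0],[[-0.0025,-0.0015,-0.073],0,0],[[-0.0025,-0.0015,-0.073],0,0]]'
```

```text
clock: 19.35
tool_pos: [525.1, 15.9, 19.3]
ee_rot: [0.0, 0.749, 0.663, 0.0]
wrist_force: [-4.6, 0.4, 7.2]
grip_width: 9.0
grasp_force: 60.5
```

Contact is pushing toward -x, so I'll yield that way.

```bash
python3 -m inch '[[[-0.001,0,0.001],0,0],[[-0.0015,0,0.001],0,0],[[-0.0015,0,0],0,0],[[-0.0015,0,-0.0005],0,0],[[-0.0015,0,-0.001],0,0],[[-0.0015,0,-0.001],0,0]]'
```

```text
clock: 20.1
tool_pos: [523.5, 15.9, 19.2]
ee_rot: [0.0, 0.749, 0.663, 0.0]
wrist_force: [-11.8, 1.0, 23.7]
grip_width: 9.0
grasp_force: 63.0
```

Run:
```python
from h import *
s=ctrl.state();print(s["torque"],s["wrist_force"])
im=ctrl.capture("wrist"); print(w2p("wrist",[(567.4,13.2,16),(567.4,13.2,12)]))
cv2.imwrite("pics/c4.png",cv2.resize(im[130:360,160:460],(780,598),interpolation=cv2.INTER_CUBIC))
```

```text
[0.10101548 1.91847444 0.03282201] [-11.84822216   1.00540334  23.73427224]
[[399.89367142 295.18817028]
 [397.87426769 291.33954285]]
```

View pics/c4.png

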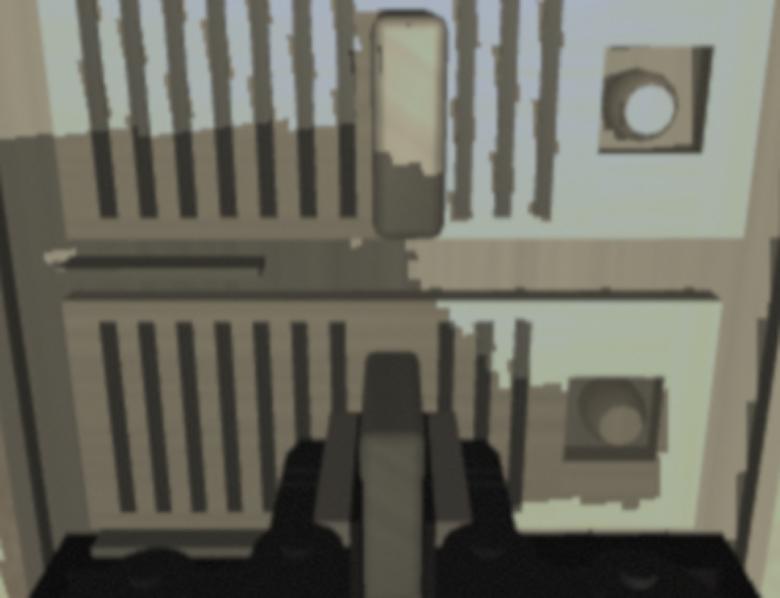

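The pin stands inside C's hole at (620,425). The tool height of 19.2 equals the grasp height of 13.3 plus the 6 mm floor, so C is down and I've been pressing on the floor. Releasing, then checking from above.

```bash
python3 -m inch '[[[0.001,0.001,0.0015],0,0],[[0.001,0.001,0.0015],0,0.03],[[0.001,0.001,0.0015],0,0.03],[[0.001,0.001,0.0015],0,0.03],[[0,0,0.04],0,0.03],[[0,0,0.1],0,0.04],[[0.003,0,0.16],0,0.04],[[0.006,0.03,0.18],0,0.04],[[0.006,0.03,0.18],0,0.04],[[0.006,0.03,0.18],0,0.04]]'
python3 - <<'E'
from h import *
print(ctrl.state()["tool_pos"])
im=ctrl.capture("wrist"); cv2.imwrite("pics/w5.png",im); c=ctrl.get_calibration("wrist")
# rectify at plate top z=12: 2.4 px/mm in the cassette frame
th=np.radians(-6.95);e=np.array([np.cos(th),np.sin(th)]);f=np.array([-e[1],e[0]]);cen=np.array([532.8,76.1])
cor=[(-80,128),(80,128),(80,-128),(-80,-128)]
W=[np.r_[cen+a*e+b*f,12] for a,b in cor]; s=2.3
dst=np.float32([((a+80)*s,(128-b)*s) for a,b in cor])
H=cv2.getPerspectiveTransform(w2p("wrist",W,c).astype(np.float32),dst)
cv2.imwrite("pics/w5r.png",cv2.warpPerspective(im,H,(368,589)))
E
```

```text
clock: 21.4
tool_pos: [528.3, 45.7, 195.6]
ee_rot: [-0.0, 0.749, 0.663, -0.001]
wrist_force: [-0.6, -0.0, -0.6]
grip_width: 39.7
grasp_force: 0.0
[528.34936513  45.7274475  195.63506946]
```

View pics/w5r.png

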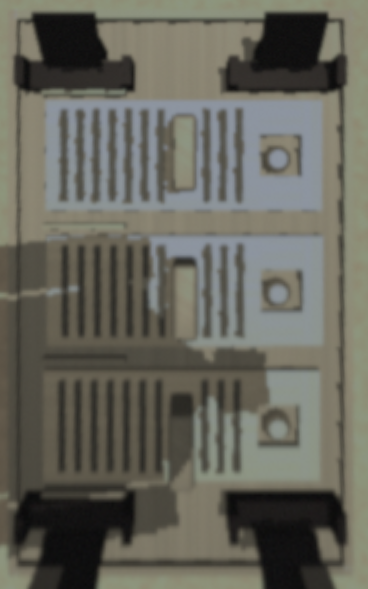

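All three filters are flat, square, and on their pins: holes at (280,155), (282,290) and (279,425), with the pins inside. Now the bar on the right.

```bash
python3 -m inch '[[[0,-0.06,0],-10,0.04],[[0.0,-0.12,0],-20,0.04],[[0.01,-0.18,0],-30,0.04],[[0.01,-0.24,0],-40,0.04],[[0.02,-0.3,0],-50,0.04],[[0.02,-0.36,0],-60,0.04],[[0.034,-0.42,0],-70,0.05],[[0.034,-0.425,0],-80,0.05],[[0.034,-0.425,0],-83,0.05],[[0.034,-0.425,0],-83,0.05]]'
python3 -m inch '[[[0,0,0],0,0.05]]'
python3 - <<'E'
from h import *
t=ctrl.state()["tool_pos"]; print(t)
im=ctrl.capture("wrist"); cv2.imwrite("pics/w6.png",im); c=ctrl.get_calibration("wrist")
print([([int(v) for v in d["box"]],round(d["confidence"],2)) for d in ctrl.look_for("wrist","bar1_c")])
W=[np.r_[t[:2]+[a,b],8] for a,b in((120,90),(120,-90),(-120,-90),(-120,90))]
s=3;dst=np.float32([(0,0),(540,0),(540,720),(0,720)])
H=cv2.getPerspectiveTransform(w2p("wrist",W,c).astype(np.float32),dst*0.8)
cv2.imwrite("pics/w6r.png",cv2.warpPerspective(im,H,(432,576)))
E
```

```text
clock: 22.7
tool_pos: [561.7, -379.4, 194.6]
ee_rot: [-0.001, 1.0, -0.0, -0.001]
wrist_force: [-0.8, 0.7, -0.1]
grip_width: 50.4
grasp_force: 0.0
clock: 22.82
tool_pos: [562.4, -379.0, 195.8]
ee_rot: [-0.0, 1.0, 0.0, -0.001]
wrist_force: [0.4, 0.0, -0.4]
grip_width: 49.8
grasp_force: 0.0
[ 562.37151983 -379.00742912  195.79125838]
[([301, 105, 32, 193], 0.83)]
```

View pics/w6r.png

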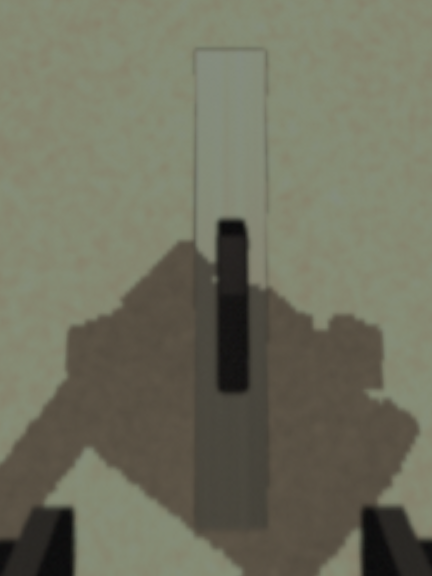

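The rectified view (2.4 px/mm) shows the steel bar at x 194–266 and rows 48–529, i.e. 30×200 mm. It isn't rotated, and its centre is 5.8 mm toward -y of the tool. Grasping.

```bash
python3 -m inch '[[[0,-0.0058,-0.06],0,0.04],[[0,-0.0058,-0.12],0,0.04],[[0,-0.0058,-0.16],0,0.04],[[0,-0.0058,-0.183],0,0.04],[[0,-0.0058,-0.183],0,0.04],[[0,-0.0058,-0.183],0,0],[[0,-0.0058,-0.183],0,0],[[0,-0.0058,-0.183],0,0],[[0,-0.0058,-0.183],0,0]]'
python3 -m inch '[[[0,0,0.0],0,0],[[0,0,0.05],0,0],[[0,0,0.1],0,0],[[0,0,0.12],0,0],[[0,0,0.12],0,0],[[0,0,0.12],0,0]]'
```

```text
clock: 24.05
tool_pos: [564.8, -386.3, 17.0]
ee_rot: [0.002, 1.0, -0.0, 0.002]
wrist_force: [0.3, 0.4, 7.1]
grip_width: 10.8
grasp_force: 60.0
clock: 24.8
tool_pos: [561.8, -384.1, 131.1]
ee_rot: [-0.001, 1.0, -0.0, -0.001]
wrist_force: [0.2, 0.3, -2.8]
grip_width: 11.0
grasp_force: 58.9
```

```bash
python3 -m inch '[[[-0.01,0.05,0],9,0],[[-0.02,0.1,0],18,0],[[-0.03,0.15,0],27,0],[[-0.04,0.2,0],36,0],[[-0.05,0.25,0],45,0],[[-0.06,0.3,0],54,0],[[-0.065,0.35,0],63,0],[[-0.07,0.4,0],72,0],[[-0.073,0.45,0],80,0],[[-0.073,0.465,0],83,0]]'
python3 -m inch '[[[0,0,0],0,0],[[0,0,0],0,0],[[0,0,0],0,0]]'
python3 - <<'E'
from h import *
im=ctrl.capture("wrist"); cv2.imwrite("pics/w7.png",im); s=ctrl.state(); print(s["tool_pos"],s["ee_rot"],s["grip_width"],s["torque"])
print([([int(v) for v in d["box"]],round(d["confidence"],2)) for d in ctrl.look_for("wrist","bar1_end_a")])
E
```

```text
clock: 26.05
tool_pos: [487.8, 82.5, 131.2]
ee_rot: [-0.002, 0.747, 0.665, -0.002]
wrist_force: [0.6, -0.0, -1.1]
grip_width: 11.2
grasp_force: 59.1
clock: 26.42
tool_pos: [490.0, 78.8, 133.5]
ee_rot: [-0.0, 0.75, 0.662, -0.0]
wrist_force: [0.3, 1.3, -2.0]
grip_width: 11.3
grasp_force: 59.1
[490.08050615  78.94604634 133.63739471] [-2.18323166e-05  7.49811633e-01  6.61651332e-01 -1.71940615e-04] 11.015544067565608 [ 0.03751441 -0.00528813 -0.02447688]
[([270, 86, 79, 334], 0.76), ([390, 331, 40, 18], 0.48)]
```

```bash
python3 -m inch '[[[-0.0015,0.002,-0.04],0,0],[[-0.0015,0.002,-0.065],0,0],[[-0.0015,0.002,-0.075],0,0],[[-0.0015,0.002,-0.075],0,0],[[-0.0015,0.002,-0.075],0,0],[[-0.0015,0.002,-0.075],0,0]]'
python3 - <<'E'
from h import *
s=ctrl.state(); print(s["tool_pos"],s["torque"])
im=ctrl.capture("wrist"); cv2.imwrite("pics/w8.png",im); c=ctrl.get_calibration("wrist"); t=s["tool_pos"]
# end of bar: dark/bright edges in rectified bar-plane picture (top of strip, z guess 48)
th=np.radians(-6.95);e=np.array([np.cos(th),np.sin(th)]);f=np.array([-e[1],e[0]])
for nm,P in(("bar +y end",[np.r_[t[:2]+a*e+100*f,t[2]-5] for a in(-15,15)]),("hookslot",[np.r_[np.array([488.6,81.1])+a*e+94*f,32] for a in(-20,20)])): print(nm,w2p("wrist",P,c).round(1).tolist())
E
```

```text
clock: 27.28
tool_pos: [489.5, 82.1, 60.0]
ee_rot: [0.001, 0.749, 0.662, 0.001]
wrist_force: [0.1, 1.4, -0.9]
grip_width: 11.1
grasp_force: 59.2
[489.45051972  82.12160654  59.99956559] [ 0.10553239 -0.0634249   0.04179256]
bar +y end [[272.2, 75.3], [347.3, 75.3]]
hookslot [[265.8, 98.7], [350.7, 98.7]]
```

```bash
python3 -m inch '[[[-0.0007,-0.001,-0.006],0,0],[[-0.0007,-0.001,-0.012],0,0],[[-0.0007,-0.001,-0.016],0,0],[[-0.0007,-0.001,-0.016],0,0]]'
python3 -m inch '[[[0,0,-0.003],0,0],[[0,0,-0.006],0,0],[[0,0,-0.006],0,0]]'
python3 -m inch '[[[0,0,-0.002],0,0],[[0,0,-0.004],0,0],[[0,0,-0.004],0,0]]'
```

```text
clock: 27.82
tool_pos: [488.7, 81.6, 43.2]
ee_rot: [0.0, 0.749, 0.663, 0.001]
wrist_force: [0.5, 4.6, 4.7]
grip_width: 10.6
grasp_force: 60.4
clock: 28.2
tool_pos: [490.1, 81.2, 41.2]
ee_rot: [0.001, 0.749, 0.663, 0.001]
wrist_force: [-14.0, -1.9, 40.8]
grip_width: 10.9
grasp_force: 65.7
clock: 28.58
tool_pos: [490.3, 81.7, 34.6]
ee_rot: [0.001, 0.749, 0.662, 0.002]
wrist_force: [2.0, 3.0, 8.8]
grip_width: 10.8
grasp_force: 61.5
```

```bash
python3 -m inch '[[[0,0,-0.002],0,0],[[0,0,-0.003],0,0],[[0,0,-0.003],0,0]]'
python3 -m inch '[[[0,0,-0.002],0,0],[[0,0,-0.002],0,0]]'
python3 - <<'E'
from h import *
s=ctrl.state(); print(s["tool_pos"],s["torque"])
im=ctrl.capture("wrist"); cv2.imwrite("pics/w9.png",im)
for l in("hook1_left","bar1_end_a","seat1"): print([([int(v) for v in d["box"]],round(d["confidence"],2)) for d in ctrl.look_for("wrist",l)])
E
```

```text
clock: 28.95
tool_pos: [490.6, 81.7, 34.5]
ee_rot: [0.001, 0.749, 0.662, 0.002]
wrist_force: [-13.9, 0.6, 41.4]
grip_width: 10.9
grasp_force: 66.3
clock: 29.2
tool_pos: [490.9, 81.7, 34.3]
ee_rot: [0.001, 0.749, 0.663, 0.002]
wrist_force: [-23.2, 1.1, 60.7]
grip_width: 10.7
grasp_force: 69.5
[490.85796168  81.66340527  34.31225474] [ 0.46377383  4.16484443 -0.15752607]
[([259, 14, 80, 70], 0.8), ([225, 19, 393, 434], 0.61)]
[([271, 86, 78, 333], 0.83), ([278, 237, 231, 103], 0.63), ([468, 14, 151, 71], 0.29)]
[([226, 17, 389, 460], 0.93), ([278, 232, 231, 109], 0.55), ([361, 330, 128, 101], 0.18)]
```

It's firmly down: z 34.4 against the expected 35. Releasing and going to the left bar.

```bash
python3 -m inch '[[[0,0,0.003],0,0],[[0,0,0.006],0,0],[[0,0,0.006],0,0.03],[[0,0,0.006],0,0.03],[[0,0,0.006],0,0.03],[[0,0,0.03],0,0.03],[[0,0,0.08],0,0.03],[[0,0,0.14],0,0.04],[[0,0,0.165],0,0.04]]'
python3 -m inch '[[[0.01,0.03,0],10.3,0.04],[[0.02,0.06,0],20.6,0.04],[[0.03,0.09,0],31,0.04],[[0.04,0.12,0],41,0.04],[[0.05,0.15,0],51,0.04],[[0.06,0.18,0],61,0.04],[[0.07,0.21,0],72,0.04],[[0.08,0.24,0],82,0.04],[[0.09,0.27,0],92,0.05],[[0.096,0.298,0],102.5,0.05]]'
python3 -m inch '[[[0,0,0],0,0.05],[[0,0,0],0,0.05],[[0,0,0],0,0.05]]'
python3 - <<'E'
from h import *
s=ctrl.state();t=s["tool_pos"];q=s["ee_rot"];print(t.round(1),np.degrees(np.arctan2(q[2]**2-q[1]**2,2*q[1]*q[2])))
print("mill",p2w("scene",[(486,259)],0),"bar ends",p2w("scene",[(435,228),(449,280)],8))
im=ctrl.capture("wrist"); cv2.imwrite("pics/w10.png",im); c=ctrl.get_calibration("wrist"); np.save("w10.npy",c["extrinsics"])
b=[d for d in ctrl.look_for("wrist","bar1_c")]; print([([int(v) for v in d["box"]],round(d["confidence"],2)) for d in b], w2p("wrist",[(t[0],t[1],8)]))
m=(cv2.cvtColor(im,cv2.COLOR_BGR2LAB)[:,:,0]<45).astype(np.uint8)
for k in cv2.findContours(m,cv2.RETR_EXTERNAL,cv2.CHAIN_APPROX_NONE)[0]:
    if 200<cv2.contourArea(k): print(cv2.boundingRect(k),cv2.contourArea(k),cv2.minAreaRect(k))
E
```

```text
clock: 30.52
tool_pos: [489.5, 81.0, 196.9]
ee_rot: [0.002, 0.749, 0.662, 0.002]
wrist_force: [0.1, 0.4, -0.1]
grip_width: 40.3
grasp_force: 0.0
clock: 31.78
tool_pos: [584.0, 379.8, 191.9]
ee_rot: [-0.0, -0.051, 0.999, -0.0]
wrist_force: [1.6, -0.1, -0.9]
grip_width: 50.4
grasp_force: 0.0
clock: 32.15
tool_pos: [583.8, 378.1, 192.7]
ee_rot: [-0.0, -0.047, 0.999, -0.0]
wrist_force: [0.1, 0.3, 0.3]
grip_width: 49.5
grasp_force: 0.0
[583.8 378.1 192.7] 95.34832812777617
mill [[598.01008433 504.64723043]] bar ends [[496.61065448 378.03000578]
 [685.44004431 397.53023314]]
[([1, 64, 93, 58], 0.64)] [[310.91709547 210.72525945]]
(0, 206, 626, 274) 64102.5 ((312.5, 342.5), (273.0, 625.0), 90.0)
(313, 188, 13, 68) 703.5 ((319.0, 221.5), (67.0, 12.0), 90.0)
(74, 170, 35, 54) 1165.0 ((91.0, 196.5), (53.0, 34.0), 90.0)
(74, 67, 38, 62) 1304.0 ((92.5, 97.5), (37.0, 61.0), 0.0)
```

Run:
```python
from h import *
for f in("w6","w10"):
    im=cv2.imread(f"pics/{f}.png"); L=cv2.cvtColor(im,cv2.COLOR_BGR2LAB)
    for k in cv2.findContours((L[:,:,0]<45).astype(np.uint8),cv2.RETR_EXTERNAL,cv2.CHAIN_APPROX_NONE)[0]:
        x,y,w,h=cv2.boundingRect(k)
        if cv2.contourArea(k)>400 and 280<x<350: print(f,(x,y,w,h))
    g=L.astype(int).sum(2)*0+cv2.GaussianBlur(L[:,:,0],(3,3),0).astype(int)
    for r0,r1 in((120,140),(145,165),(165,182)):
        p=L[r0:r1,285:355,0].astype(float).mean(0); d=np.gradient(p); a=np.argsort(-abs(d))[:6]; print(r0,sorted((285+a).tolist()), [round(d[i],1) for i in sorted(a)])
    q=L[60:330,305:312,0].astype(float).mean(1); d=np.gradient(q); a=np.argsort(-abs(d))[:8]; print("rows",sorted((60+a).tolist()))
```

```text
w6 (311, 183, 13, 68)
120 [300, 302, 331, 332, 333, 334] [np.float64(-7.5), np.float64(7.8), np.float64(-7.7), np.float64(-3.6), np.float64(5.8), np.float64(5.5)]
145 [300, 302, 303, 331, 333, 334] [np.float64(-11.5), np.float64(12.1), np.float64(4.8), np.float64(-10.1), np.float64(10.1), np.float64(4.0)]
165 [300, 302, 303, 330, 331, 333] [np.float64(-13.3), np.float64(13.6), np.float64(4.9), np.float64(-4.6), np.float64(-7.2), np.float64(7.8)]
rows [103, 105, 199, 200, 201, 302, 305, 306]
w10 (313, 188, 13, 68)
120 [300, 301, 302, 333, 334, 335] [np.float64(-2.5), np.float64(-7.7), np.float64(-4.2), np.float64(-2.8), np.float64(2.8), np.float64(7.1)]
145 [301, 302, 332, 334, 335, 336] [np.float64(-7.0), np.float64(-5.6), np.float64(-2.3), np.float64(5.1), np.float64(6.6), np.float64(2.1)]
165 [301, 302, 303, 333, 334, 335] [np.float64(-3.0), np.float64(-6.8), np.float64(-3.2), np.float64(3.1), np.float64(6.7), np.float64(3.5)]
rows [60, 92, 93, 94, 213, 214, 215, 305]
```

```bash
python3 - <<'E'
from h import *
im=cv2.imread("pics/w10.png"); cv2.imwrite("pics/v10.png",cv2.resize(im[60:330,200:440],(533,600),interpolation=cv2.INTER_CUBIC))
E
python3 - <<'E'
from h import *
for f in("w6","w10"):
    im=cv2.imread(f"pics/{f}.png"); L=cv2.cvtColor(im,cv2.COLOR_BGR2LAB)
    print(f,"L",L[84:124:2,304:310,0].mean(1).round().astype(int).tolist()); print("a",L[84:124:2,304:310,1].mean(1).round(1).tolist())
    print("L",L[290:326:2,304:310,0].mean(1).round().astype(int).tolist()); print("Lb",L[290:326:2,324:330,0].mean(1).round().astype(int).tolist())
E
```

```text
w6 L [141, 143, 145, 145, 144, 142, 142, 142, 142, 143, 125, 142, 146, 146, 146, 145, 146, 146, 146, 146]
a [123.5, 122.3, 121.7, 121.3, 122.3, 122.7, 123.2, 123.0, 123.3, 122.2, 122.8, 123.3, 123.0, 122.7, 122.5, 122.8, 122.3, 122.7, 122.8, 122.7]
L [76, 76, 76, 77, 78, 87, 106, 128, 141, 144, 145, 145, 144, 143, 143, 144, 142, 137]
Lb [74, 74, 73, 73, 76, 87, 89, 89, 88, 88, 90, 90, 90, 89, 89, 89, 88, 87]
w10 L [168, 169, 169, 168, 162, 131, 108, 104, 106, 107, 106, 107, 107, 93, 93, 94, 94, 94, 94, 94]
a [120.8, 120.5, 120.5, 120.2, 121.2, 125.3, 128.5, 128.8, 129.0, 129.0, 129.0, 128.7, 129.0, 128.0, 127.3, 127.3, 127.3, 126.8, 126.8, 127.2]
L [138, 142, 144, 142, 141, 140, 143, 147, 164, 167, 168, 167, 166, 167, 166, 166, 166, 166]
Lb [145, 145, 145, 144, 143, 143, 142, 145, 163, 167, 168, 168, 166, 163, 166, 169, 169, 168]
```

```bash
python3 -m inch '[[[0.0039,0.0074,-0.06],0,0.04],[[0.0039,0.0074,-0.12],0,0.04],[[0.0039,0.0074,-0.16],0,0.04],[[0.0039,0.0074,-0.180],0,0.04],[[0.0039,0.0074,-0.180],0,0.04],[[0.0039,0.0074,-0.180],0,0],[[0.0039,0.0074,-0.180],0,0],[[0.0039,0.0074,-0.180],0,0],[[0.0039,0.0074,-0.180],0,0]]'
python3 -m inch '[[[0,0,0.0],0,0],[[0,0,0.05],0,0],[[0,0,0.1],0,0],[[0,0,0.12],0,0],[[0,0,0.12],0,0],[[0,0,0.12],0,0]]'
```

```text
clock: 33.38
tool_pos: [589.7, 387.6, 16.1]
ee_rot: [0.002, -0.048, 0.999, 0.001]
wrist_force: [0.3, 0.3, 7.2]
grip_width: 10.9
grasp_force: 59.7
clock: 34.12
tool_pos: [586.4, 385.8, 130.0]
ee_rot: [-0.002, -0.048, 0.999, -0.001]
wrist_force: [0.0, -0.1, -2.0]
grip_width: 11.0
grasp_force: 58.8
```

```bash
python3 -m inch '[[[0,-0.04,0.03],-10,0],[[0,-0.08,0.04],-20.6,0],[[0,-0.11,0.04],-31,0],[[0,-0.15,0.04],-41,0],[[0,-0.18,0.04],-51,0],[[0,-0.21,0.03],-61,0],[[-0.005,-0.24,0.02],-72,0],[[-0.01,-0.28,0],-82,0],[[-0.0105,-0.3,0],-92,0],[[-0.0105,-0.315,0],-102.4,0]]'
python3 -m inch '[[[0,0,0],0,0],[[0,0,0],0,0],[[0,0,0],0,0],[[0,0,0],0,0]]'
python3 - <<'E'
from h import *
s=ctrl.state();q=s["ee_rot"];print(s["tool_pos"],np.degrees(np.arctan2(q[2]**2-q[1]**2,2*q[1]*q[2])),s["wrist_force"],s["torque"])
E
```

```text
clock: 35.38
tool_pos: [574.9, 70.2, 129.2]
ee_rot: [-0.002, 0.751, 0.661, -0.002]
wrist_force: [1.1, -0.0, -1.5]
grip_width: 10.7
grasp_force: 59.0
clock: 35.88
tool_pos: [577.1, 72.1, 132.7]
ee_rot: [-0.0, 0.748, 0.664, -0.0]
wrist_force: [0.2, 0.2, -1.7]
grip_width: 11.3
grasp_force: 59.0
[577.13531162  72.09944216 132.7122531 ] -6.798588367142844 [ 0.19957994  0.23179228 -1.72668076] [ 0.00546765  0.03401797 -0.00811171]
```

```bash
python3 -m inch '[[[-0.0015,-0.003,-0.04],0,0],[[-0.0015,-0.003,-0.065],0,0],[[-0.0015,-0.003,-0.075],0,0],[[-0.0015,-0.003,-0.075],0,0],[[-0.0015,-0.003,-0.075],0,0],[[-0.0015,-0.003,-0.075],0,0]]'
python3 - <<'E'
from h import *
s=ctrl.state(); print(s["tool_pos"],s["torque"])
im=ctrl.capture("wrist"); cv2.imwrite("pics/w11.png",im)
cv2.imwrite("pics/w11c.png",cv2.resize(im[0:300,110:510],(800,600),interpolation=cv2.INTER_CUBIC))
for l in("bar1_end_a","hook1_left"): print([([int(v) for v in d["box"]],round(d["confidence"],2)) for d in ctrl.look_for("wrist",l)])
E
```

```text
clock: 36.62
tool_pos: [576.8, 68.5, 59.2]
ee_rot: [0.001, 0.748, 0.663, 0.001]
wrist_force: [0.4, 1.0, -0.2]
grip_width: 11.1
grasp_force: 59.1
[576.77333348  68.54683414  59.21501064] [ 0.02875616 -0.05537822  0.00481955]
[([93, 77, 107, 334], 0.56)]
[([43, 28, 115, 55], 0.7), ([42, 26, 326, 387], 0.25)]
```

```bash
python3 -m inch '[[[-0.0007,0.002,0],0,0],[[-0.0007,0.002,-0.006],0,0],[[-0.0007,0.002,-0.012],0,0],[[-0.0007,0.002,-0.015],0,0],[[-0.0007,0.002,-0.015],0,0]]'
python3 -m inch '[[[0,0,-0.003],0,0],[[0,0,-0.006],0,0],[[0,0,-0.006],0,0]]'
python3 -m inch '[[[0,0,-0.002],0,0],[[0,0,-0.004],0,0],[[0,0,-0.004],0,0]]'
```

```text
clock: 37.4
tool_pos: [575.3, 70.7, 42.5]
ee_rot: [0.0, 0.748, 0.663, 0.0]
wrist_force: [4.2, 2.3, -2.1]
grip_width: 11.1
grasp_force: 59.1
clock: 37.78
tool_pos: [574.4, 71.1, 36.0]
ee_rot: [-0.001, 0.748, 0.663, -0.0]
wrist_force: [0.9, 5.3, 0.8]
grip_width: 10.9
grasp_force: 59.3
clock: 38.15
tool_pos: [574.6, 70.7, 34.0]
ee_rot: [-0.001, 0.748, 0.663, -0.0]
wrist_force: [-8.6, 1.4, 15.8]
grip_width: 10.6
grasp_force: 61.8
```

```bash
python3 -m inch '[[[0,0,-0.003],0,0],[[0,0,-0.004],0,0],[[0,0,-0.004],0,0]]'
python3 -m inch '[[[0,0,0.004],0,0],[[0,0,0.006],0,0],[[0,0,0.006],0,0.03],[[0,0,0.006],0,0.03],[[0,0,0.006],0,0.03],[[0,0,0.03],0,0.03],[[0,0,0.08],0,0.03],[[-0.03,0,0.14],0,0.04],[[-0.03,-0.03,0.16],0,0.04],[[-0.03,-0.03,0.16],0,0.04]]'
python3 - <<'E'
from h import *
im=ctrl.capture("wrist"); cv2.imwrite("pics/w12.png",im); print(ctrl.state()["tool_pos"])
cv2.imwrite("pics/w12c.png",cv2.resize(im[0:330,120:520],(727,600),interpolation=cv2.INTER_CUBIC))
E
```

```text
clock: 38.52
tool_pos: [574.8, 70.7, 33.9]
ee_rot: [-0.001, 0.748, 0.663, -0.0]
wrist_force: [-27.8, 1.2, 50.7]
grip_width: 10.9
grasp_force: 66.9
clock: 39.78
tool_pos: [546.6, 39.1, 191.8]
ee_rot: [0.002, 0.749, 0.663, 0.002]
wrist_force: [-0.3, -0.9, 0.1]
grip_width: 39.3
grasp_force: 0.0
[545.62712605  39.99179044 189.67668505]
```

View pics/w12c.png

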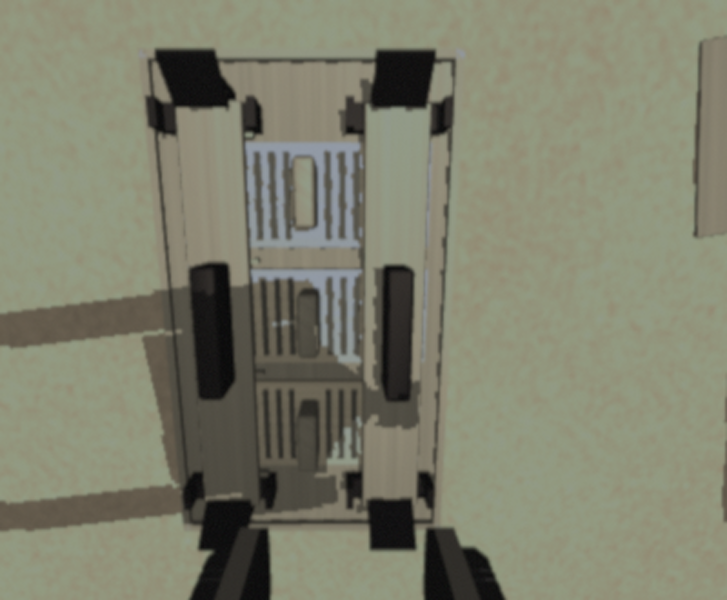

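Both bars lie across the filters in their seats: left at (210,310) with edges 178–243, right at (398,310) with edges 366–430. The equal widths mean equal heights. All four hooks cover the ends. I'll check numerically that the hooks are upright by comparing with the picture taken before the bars.

Run:
```python
from h import *
c=ctrl.get_calibration("wrist"); t0=ctrl.state()["tool_pos"]
th=np.radians(-6.95);e=np.array([np.cos(th),np.sin(th)]);f=np.array([-e[1],e[0]]);cen=np.array([532.4,76])
for nm,t in(("w5",np.array([528.35,45.73,195.6])),("w12",t0)):
    E=np.array(c["extrinsics"]).copy();E[:3,3]+=t-t0; C={"mtx":c["mtx"],"extrinsics":E}
    im=cv2.imread(f"pics/{nm}.png"); cor=[(-90,160),(90,160),(90,-160),(-90,-160)]
    H=cv2.getPerspectiveTransform(w2p("wrist",[np.r_[cen+a*e+b*f,55] for a,b in cor],C).astype(np.float32),np.float32([((a+90)*4,(160-b)*4) for a,b in cor]))
    L=cv2.cvtColor(cv2.warpPerspective(im,H,(720,1280)),cv2.COLOR_BGR2LAB)[:,:,0]
    for x in(-44,44):
        for s in(1,-1):
            col=L[:,int((x-4+90)*4):int((x+4+90)*4)].mean(1); rows=160-np.arange(1280)/4
            m=(col<60)&(rows*s>70)&(rows*s<135); r=rows[m]; print(nm,x,s,"dark y",r.min(),r.max())
```

```text
w5 -44 1 dark y 85.5 113.25
w5 -44 -1 dark y -134.75 -70.25
w5 44 1 dark y 84.25 113.5
w5 44 -1 dark y -134.75 -70.25
w12 -44 1 dark y 93.75 134.75
w12 -44 -1 dark y -134.75 -81.25
w12 44 1 dark y 93.75 134.75
w12 44 -1 dark y -108.25 -81.25
```

```bash
python3 -m inch '[[[-0.01,-0.02,0.04],4,0.04],[[-0.018,-0.041,0.081],6.9,0.04],[[-0.018,-0.041,0.081],6.9,0.04],[[-0.018,-0.041,0.081],6.9,0.04],[[-0.018,-0.041,0.081],6.9,0.04],[[-0.018,-0.041,0.081],6.9,0.04]]'
python3 - <<'E'
from h import *
im=ctrl.capture("wrist"); cv2.imwrite("pics/w13.png",im); c=ctrl.get_calibration("wrist"); print(ctrl.state()["tool_pos"])
C2={"mtx":c["mtx"],"extrinsics":np.load("w2ext.npy")}
th=np.radians(-6.95);e=np.array([np.cos(th),np.sin(th)]);f=np.array([-e[1],e[0]]);cen=np.array([532.4,76])
for nm,C in(("w2",C2),("w13",c)):
    im=cv2.imread(f"pics/{nm}.png"); cor=[(-90,140),(90,140),(90,-160),(-90,-160)]
    H=cv2.getPerspectiveTransform(w2p("wrist",[np.r_[cen+a*e+b*f,55] for a,b in cor],C).astype(np.float32),np.float32([((a+90)*4,(140-b)*4) for a,b in cor]))
    L=cv2.cvtColor(cv2.warpPerspective(im,H,(720,1200)),cv2.COLOR_BGR2LAB)[:,:,0]
    for x in(-44,44):
        for s in(1,-1):
            col=L[:,int((x-3+90)*4):int((x+3+90)*4)].mean(1); rows=140-np.arange(1200)/4
            d=(col<55).astype(int); ed=np.flatnonzero(np.diff(d)); print(nm,x,s,[rows[i] for i in ed if 70<rows[i]*s<139])
print([([int(v) for v in d["box"]],round(d["confidence"],2)) for d in ctrl.look_for("wrist","bar1_c")])
E
```

```text
clock: 40.58
tool_pos: [526.4, 0.0, 268.2]
ee_rot: [-0.001, 0.707, 0.707, -0.001]
wrist_force: [0.3, 0.2, 0.1]
grip_width: 40.2
grasp_force: 0.0
[ 5.26578693e+02 -6.55204634e-02  2.68565113e+02]
w2 -44 1 [np.float64(80.75)]
w2 -44 -1 [np.float64(-78.75), np.float64(-112.0)]
w2 44 1 [np.float64(117.25), np.float64(112.5), np.float64(79.0)]
w2 44 -1 [np.float64(-78.25), np.float64(-111.25)]
w13 -44 1 [np.float64(91.25)]
w13 -44 -1 [np.float64(-87.75), np.float64(-111.0)]
w13 44 1 [np.float64(119.0), np.float64(113.25), np.float64(91.5)]
w13 44 -1 [np.float64(-88.75), np.float64(-110.25)]
[([257, 22, 43, 189], 0.93), ([331, 30, 55, 192], 0.66)]
```

Run:
```python
from h import *
c=ctrl.get_calibration("wrist"); R=np.array(c["extrinsics"]); t0=ctrl.state()["tool_pos"]
off=R[:3,3]-t0
th=np.radians(-6.95);e=np.array([np.cos(th),np.sin(th)]);f=np.array([-e[1],e[0]]);cen=np.array([532.4,76])
Z=np.array([[e[0],-e[1],0],[e[1],e[0],0],[0,0,1]])
for nm,t in(("w5",[528.35,45.73,195.6]),("w12",[545.6,40.0,189.7])):
    E=np.eye(4);E[:3,:3]=Z@R[:3,:3];E[:3,3]=Z@off+t; C={"mtx":c["mtx"],"extrinsics":E}
    im=cv2.imread(f"pics/{nm}.png"); cor=[(-90,140),(90,140),(90,0),(-90,0)]
    H=cv2.getPerspectiveTransform(w2p("wrist",[np.r_[cen+a*e+b*f,55] for a,b in cor],C).astype(np.float32),np.float32([((a+90)*4,(140-b)*4) for a,b in cor]))
    L=cv2.cvtColor(cv2.warpPerspective(im,H,(720,560),borderValue=(255,255,255)),cv2.COLOR_BGR2LAB)[:,:,0]
    for x in(-44,44):
        col=L[:,int((x-3+90)*4):int((x+3+90)*4)].mean(1); rows=140-np.arange(560)/4
        ed=np.flatnonzero(np.diff((col<55).astype(int))); print(nm,x,[rows[i] for i in ed if rows[i]>70])
```

```text
w5 -44 [np.float64(113.25), np.float64(85.5)]
w5 44 [np.float64(113.5), np.float64(84.5)]
w12 -44 [np.float64(113.5), np.float64(93.75)]
w12 44 [np.float64(113.5), np.float64(93.75)]
```

All four hooks stand where they did at rest, within 1 mm. A hook still spread would show about 9 mm of shift. Handing in.

```bash
python3 -c "
from rig import ctrl
print(ctrl.state()['clock']); print(ctrl.sign_off())"
```

```text
40.675
the job is handed in; nothing more can be done
None
```

I handed the job in at 40.7 s: all three filters are on their pins, both bars are seated with all four hooks back upright, and the mill, jar and look-alikes were left alone; no verdict came back from the judge.

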